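# Unload and sort the logger read-out dock

## Robot

A 6-joint arm with a two-finger parallel gripper is mounted at the origin on the work surface. World frame = base frame: x ahead of the robot, y to its left, z up, the work surface at z = 0. Lengths are in m, angles in rad, forces in N, time in s.
With the tool pointing down it reaches from about 0.3 to 0.85 m from the base axis. Payload 5.4 kg.
Tool frame: the origin (TCP) lies at the very end of the fingers, on their centre line; the grasp point (between the pads) lies 19 mm behind it; z points along the fingers, y is the direction in which the jaws open and shut (so a half turn about z gives the same grasp; the last joint's range is limited). The gripper opens to 85 mm and grips with 20 to 120 N. Pads are 22 mm wide; open, the fingers measure 114 mm over their backs; the gripper's body (76 mm by 85 mm) begins 54 mm behind the grasp point. The pads swing forward as they close: fully open they stand 13 mm farther back than shut.
Start: joints at [-1.461, 0.158, 1.597, -0, 1.386, -0.21], TCP at [0.181, -0.546, 0.231] pointing down, gripper open.
Joint ranges: [-2.91, 2.91], [-0.94, 2.29], [0.18, 2.7], [-1.29, 4.43], [0.17, 2.64], [-3, 3]. Speed limits (rad/s): [2.57, 2.57, 3.14, 3.14, 3.14, 3.14].

## Interface

Orientations are given as a unit quaternion [x, y, z, w].
In Python, from plant import ctrl, snapshot, camera_model, models gives the robot as it stands.
- The arm moves only by the shell command python3 -m handwheel 'ROWS'. ROWS is JSON, one flat list of numbers, 7 for each row, row after row: the shift along the tool's x, y, z in m, then the turn, a rotation vector about the tool's x, y, z in degrees, then the finger opening in m, from 0 to 0.0854. In form: [dx, dy, dz, rx, ry, rz, hand, dx, dy, dz, rx, ry, rz, hand, ...]. A call has 1 to 10 rows; each row is the pose to reach, as a shift and turn from the pose measured when the call began, along the tool's axes at that moment; what a row does not reach only later rows make up. A row lasts 1/12 s, in which the tool goes at most 41.7 mm and 7.16 degrees, less where a joint would pass 70% of its speed; a pose out of reach is approached as far as the arm can. A call with a gripper value outside its range is refused whole. The fingers move at their own pace and stop on an object; the grip force is fixed at half the most. Time passes only in rows, so rows that repeat a pose let the fingers close. It gives the time, the measured TCP pose, the force and the opening at its end, in the units of the state.
- ctrl.state(): the state, without advancing time (a new reading comes with each control period).
- snapshot(name): name is "side" or "top" or "wrist"; returns (picture, depth): 420x560x3 uint8, red, green, blue; 420x560 float32, m along the optical axis (not along the pixel's ray), 0 where there is no reading.
- camera_model(name): a dict with "camera_matrix" (3x3 intrinsics, pixels), "rvec" (rotation vector, rad) and "tvec" (3), from world to camera coordinates, as OpenCV has them; the wrist camera has in their place "T_tool_cam" (4x4, takes a point from camera to tool coordinates, whose origin is the TCP and whose axes are the flange's). Camera axes: x right, y down, z forward; pixel columns grow to the right and rows downward; lengths in m; the calibration is good to about 2 mm. A picture is of the moment at which its call begins: read the wrist's pose just before it. camera_model takes no time and is no camera call.
- ctrl.job_done(): hands the job in, once; it reports no verdict.
Trained networks look in the newest picture that a camera, given by its name, has taken for a name from the list of things; names that differ only in an ending like _2 or _b are one class to them, and where a whole thing is asked for, a point or a joint stands for the part that bears it (a point fixed in the world has none). Each returns a list of dicts, best first, with "confidence" (0 to 1); they miss things now and then, are a little off and sometimes report something else, mostly with a low value. They report only what shows in the picture. A call takes as long as a camera call. They do not tell look-alikes from the thing itself.
- models.regions_of(label, camera): "mask" (420x560 bool, what is visible of it) and "position" ([column, row] in pixels, amid what is visible of it).
The state is a dict: "t": time; "q": joint angles; "dq": joint speeds; "joint_torque": joint torques, N m; "tcp_pos": TCP position; "orientation": TCP orientation; "wrist_force": force on the tool from outside, world axes, zero at the start; "torque": the same for the moment, N m; "gripper_width": opening from 0.0 (shut) to 1.0 (fully open).
Only numpy, scipy, OpenCV 4.12 (cv2) and the standard library are available. Lean on these libraries where they do the work, as an engineer would, in place of code of your own. Each camera call takes 0.05 s, during which the arm holds its last target. There are 200 camera calls.

## Task

The cool-box temperature loggers have been read out. Pull up the plunger knob, slide the dock out from under the hood to its other hole and let the plunger snap in; then pull every logger out of its clips, putting those with the flag folded flat in the shallow metal return tray and those with the flag standing up in the deep grey plastic quarantine tub, lying or standing as you like. Once all are sorted, slide the empty dock back under the hood, let the plunger snap in again there, and leave the other things on the bench alone.

Things in the scene. Friction and masses are not known exactly. Their poses are not given: they have to be found in the camera images.
- dock (a joint): travel of the sliding dock (m) along the station's own y axis: 0 = in the read position under the hood, 0.130 = the unloading position in the open. Slides stiffly (about 2 N) and stays where it is left; it moves only while the plunger pin is out of its hole (1.5 mm of play in a hole)
- dock_center (a point): centre of the dock's deck (its top face, 42 mm above the bench). The dock is a grey block 200 mm (x) x 100 mm (y) with six pockets, three rows 75 mm apart in x and two columns 50 mm apart in y; any pocket may be empty. y is the direction of travel towards unloading
- plunger (a joint): lift of the spring plunger on the dock (m): 0 = pin fully down in a hole, 0.016 = fully up. The pin is clear of the hole above 0.010; the spring pulls it down with 4 N at rest and 8 N fully up. Let go between the holes, it rides on the base at about 0.010
- plunger_knob (a point): centre of the plunger's round black knob, 26 mm in diameter, 28 mm tall, upright on the dock's arm, 100 mm ahead of the dock's centre in y and 86 mm above the bench when the pin is down. It rises with the plunger and travels with the dock: held up and pulled sideways it draws the dock along. Holes at the two ends of the 130 mm travel
- station: read-out station, fixed to the bench; its origin lies on the bench under the centre of the hood. Its base plate reaches 230 mm in x and from -105 to 265 mm in y, 14 mm high. The white hood is a roof 224 mm (x) x 100 mm (y), underside 112 mm and top 120 mm above the bench, open at both y ends; in the read position the loggers under it cannot be lifted out
- tray: return tray: the shallow aluminium open tray, 180 x 140 mm outside, walls 25 mm high, walls and floor 5 mm thick, 0.7 kg, loose on the bench; origin at the centre of its underside, x along the long side
- tub: quarantine tub: the deep grey open tub with two lips, 180 x 140 mm outside, walls 48 mm high, walls and floor 5 mm thick, 0.8 kg, loose on the bench; origin at the centre of its underside, x along the long side
- tube_rack: rack of capped tubes, bystander, 80 x 190 mm, 104 mm tall; origin at its underside
- tape_dispenser: tape dispenser, bystander, 60 x 150 mm, 92 mm tall; origin at its underside
- pen_pot: pot of pens, bystander, 80 mm in diameter, 150 mm tall; origin at its underside
- plain1_c (a point): untripped logger: flag folded flat on top. White and grey case 24 (x) x 40 (y) x 45 mm high, standing on the dock, with a foot 20 x 32 x 20 mm below it in a clipped pocket; 70 g. The point is the case's centre; z points up from the foot. Grip across the 24 mm and pull straight up: it snaps free at about 6 to 12 N within 8 mm, clear after 20 mm. May be absent.
- plain2_c (a point): untripped logger: flag folded flat on top. White and grey case 24 (x) x 40 (y) x 45 mm high, standing on the dock, with a foot 20 x 32 x 20 mm below it in a clipped pocket; 70 g. The point is the case's centre; z points up from the foot. Grip across the 24 mm and pull straight up: it snaps free at about 6 to 12 N within 8 mm, clear after 20 mm. May be absent.
- plain3_c (a point): untripped logger: flag folded flat on top. White and grey case 24 (x) x 40 (y) x 45 mm high, standing on the dock, with a foot 20 x 32 x 20 mm below it in a clipped pocket; 70 g. The point is the case's centre; z points up from the foot. Grip across the 24 mm and pull straight up: it snaps free at about 6 to 12 N within 8 mm, clear after 20 mm. May be absent.
- trip1_c (a point): tripped logger: a steel flag 20 mm wide, 16 mm high stands up on top near the +y end. White and grey case 24 (x) x 40 (y) x 45 mm high, standing on the dock, with a foot 20 x 32 x 20 mm below it in a clipped pocket; 70 g. The point is the case's centre; z points up from the foot. Grip across the 24 mm and pull straight up: it snaps free at about 6 to 12 N within 8 mm, clear after 20 mm. May be absent.
- trip2_c (a point): tripped logger: a steel flag 20 mm wide, 16 mm high stands up on top near the +y end. White and grey case 24 (x) x 40 (y) x 45 mm high, standing on the dock, with a foot 20 x 32 x 20 mm below it in a clipped pocket; 70 g. The point is the case's centre; z points up from the foot. Grip across the 24 mm and pull straight up: it snaps free at about 6 to 12 N within 8 mm, clear after 20 mm. May be absent.
- trip3_c (a point): tripped logger: a steel flag 20 mm wide, 16 mm high stands up on top near the +y end. White and grey case 24 (x) x 40 (y) x 45 mm high, standing on the dock, with a foot 20 x 32 x 20 mm below it in a clipped pocket; 70 g. The point is the case's centre; z points up from the foot. Grip across the 24 mm and pull straight up: it snaps free at about 6 to 12 N within 8 mm, clear after 20 mm. May be absent.
Things that resemble listed ones, but are neither listed nor needed, are in the scene too. Leave any orange look-alike of the tub alone.

How it is judged:
On the way, in this order (a step that is already met when the one before it is completed fails the run):
1. the dock is in the unloading position with the plunger snapped in (value of joint dock above 0.126 m and value of joint plunger below 0.003 m), for 0.2 s.
2. every logger lies or stands in its own container, with the dock still in the unloading position (x of plain1_c in the frame of tray between -0.084 and 0.084 m and y of plain1_c in the frame of tray between -0.064 and 0.064 m and z of plain1_c in the frame of tray between 0 and 0.085 m and linear speed of each of plain1, plain2, plain3, trip1, trip2, trip3 below 0.03 m/s and x of plain2_c in the frame of tray between -0.084 and 0.084 m and y of plain2_c in the frame of tray between -0.064 and 0.064 m and z of plain2_c in the frame of tray between 0 and 0.085 m and x of plain3_c in the frame of tray between -0.084 and 0.084 m and y of plain3_c in the frame of tray between -0.064 and 0.064 m and z of plain3_c in the frame of tray between 0 and 0.085 m and x of trip1_c in the frame of tub between -0.084 and 0.084 m and y of trip1_c in the frame of tub between -0.064 and 0.064 m and z of trip1_c in the frame of tub between 0 and 0.085 m and x of trip2_c in the frame of tub between -0.084 and 0.084 m and y of trip2_c in the frame of tub between -0.064 and 0.064 m and z of trip2_c in the frame of tub between 0 and 0.085 m and x of trip3_c in the frame of tub between -0.084 and 0.084 m and y of trip3_c in the frame of tub between -0.064 and 0.064 m and z of trip3_c in the frame of tub between 0 and 0.085 m and value of joint dock above 0.126 m), for 0.2 s.
3. the dock is back under the hood with the plunger snapped in (value of joint dock below 0.004 m and value of joint plunger below 0.003 m), for 0.2 s.
At the end, for the whole second after the job is handed in: Every logger is at rest in its own container (flag flat: metal tray; flag up: grey tub), case centre inside the walls and under 85 mm above the container's underside; both containers level on the bench; dock at the read position (under 4 mm), plunger down (under 3 mm) (all of step 3 and x of plain1_c in the frame of tray between -0.084 and 0.084 m and y of plain1_c in the frame of tray between -0.064 and 0.064 m and z of plain1_c in the frame of tray between 0 and 0.085 m and linear speed of each of plain1, plain2, plain3, trip1, trip2, trip3 below 0.03 m/s and x of plain2_c in the frame of tray between -0.084 and 0.084 m and y of plain2_c in the frame of tray between -0.064 and 0.064 m and z of plain2_c in the frame of tray between 0 and 0.085 m and x of plain3_c in the frame of tray between -0.084 and 0.084 m and y of plain3_c in the frame of tray between -0.064 and 0.064 m and z of plain3_c in the frame of tray between 0 and 0.085 m and x of trip1_c in the frame of tub between -0.084 and 0.084 m and y of trip1_c in the frame of tub between -0.064 and 0.064 m and z of trip1_c in the frame of tub between 0 and 0.085 m and x of trip2_c in the frame of tub between -0.084 and 0.084 m and y of trip2_c in the frame of tub between -0.064 and 0.064 m and z of trip2_c in the frame of tub between 0 and 0.085 m and x of trip3_c in the frame of tub between -0.084 and 0.084 m and y of trip3_c in the frame of tub between -0.064 and 0.064 m and z of trip3_c in the frame of tub between 0 and 0.085 m and angle between each of tray, tub's own z axis and vertical below 0.1 rad and height (world z) of each of tray, tub below 0.01 m); the robot touches nothing.
It fails at once if the tube rack is pushed more than 40 mm from its place or tipped over (distance of tube_rack from where it was at the start of the episode above 0.04 m or angle between tube_rack's own z axis and vertical above 0.5 rad).
It fails at once if the tape dispenser is pushed more than 40 mm from its place or tipped over (distance of tape_dispenser from where it was at the start of the episode above 0.04 m or angle between tape_dispenser's own z axis and vertical above 0.5 rad).
It fails at once if the pen pot is pushed more than 40 mm from its place or tipped over (distance of pen_pot from where it was at the start of the episode above 0.04 m or angle between pen_pot's own z axis and vertical above 0.5 rad).
Of plain1, plain2, plain3, trip1, trip2, trip3 only 4 to 6 are there at a start; the rules pass over those that are not, and their reading is None.
At some moment in a run one of tray, tub may be knocked a few centimetres aside while the robot is not near it.
Once in a run the grip may slacken for a moment while it holds something.
It also fails if it takes over 210 s, if anything falls off the work surface, if the arm or the gripper's body presses on something with over 40 N, if the wrist force passes 120 N, or if a joint passes its speed limit or range.

## Working session

There is one attempt and no reset: what is moved stays moved. The work goes in short steps, Python scripts to look and compute and a shell command to move; the robot and the scene stay as the last step left them, time stands still between calls to the robot, and variables do not carry over. Pictures are saved under pics/ and viewed, about 12 in all and at most 16, crops included, and the job is handed in when it is done.

```bash
ls; mkdir -p pics; cat > h.py <<'E'
import numpy as np, cv2
from scipy.spatial.transform import Rotation as R
from plant import ctrl, snapshot, camera_model, models
def cam(name,st=None):
    m=camera_model(name);K=np.array(m["camera_matrix"],float)
    if "T_tool_cam" in m:
        st=st or ctrl.state();T=np.eye(4);T[:3,:3]=R.from_quat(st["orientation"]).as_matrix();T[:3,3]=st["tcp_pos"]
        return K,T@np.array(m["T_tool_cam"])
    T=np.eye(4);T[:3,:3]=R.from_rotvec(np.ravel(m["rvec"])).as_matrix();T[:3,3]=np.ravel(m["tvec"])
    return K,np.linalg.inv(T)
def shot(name,png=None):
    K,T=cam(name);p,d=snapshot(name)
    v,u=np.indices(d.shape);X=np.stack([(u-K[0,2])/K[0,0]*d,(v-K[1,2])/K[1,1]*d,d],-1)@T[:3,:3].T+T[:3,3]
    X[d==0]=np.nan
    if png: cv2.imwrite("pics/"+png,p[...,::-1])
    return p,X
def s():
    a=ctrl.state();print("t",round(a["t"],2),"tcp",np.round(a["tcp_pos"],4),"R",np.round(R.from_quat(a["orientation"]).as_matrix().tolist(),3).tolist(),"F",np.round(a["wrist_force"],1),"w",round(a["gripper_width"],3),"q",np.round(a["q"],2))
    return a
E
python3 - <<'E'
from h import *
s()
for c in("top","side"):
    p,X=shot(c,c+"0.png"); np.save(c+"0.npy",X)
    for n in["station","dock","plunger_knob","tray","tub","plain1_c","trip1_c","tube_rack","tape_dispenser","pen_pot"]:
        for r in models.regions_of(n,c):
            if r["confidence"]<.3: continue
            P=X[r["mask"]];P=P[~np.isnan(P[:,0])]
            print(c,n,round(r["confidence"],2),np.round(r["position"]),np.round(np.median(P,0),3),np.round(np.nanpercentile(P,[2,98],axis=0),3).tolist())
E
```

```text
pics
t 0.0 tcp [ 0.1807 -0.5452  0.2303] R [[0.949, 0.314, -0.0], [0.314, -0.949, 0.002], [0.0, -0.002, -1.0]] F [-0.4 -0.1 -0.4] w 1.005 q [-1.46  0.16  1.6   0.    1.39 -0.21]
top station 0.75 [319. 235.] [ 0.529 -0.021  0.018] [[0.421, -0.195, 0.008], [0.642, 0.159, 0.125]]
top dock 0.61 [323. 236.] [ 0.527 -0.032  0.045] [[0.439, -0.057, 0.029], [0.603, 0.018, 0.103]]
top dock 0.35 [312. 233.] [0.533 0.002 0.099] [[0.521, -0.01, 0.056], [0.545, 0.013, 0.104]]
top plunger_knob 0.43 [313. 232.] [0.532 0.001 0.1  ] [[0.521, -0.01, 0.088], [0.545, 0.014, 0.104]]
top tray 0.61 [413. 248.] [ 0.483 -0.356  0.007] [[0.394, -0.431, 0.0], [0.573, -0.275, 0.028]]
top tray 0.61 [402. 184.] [ 0.695 -0.323  0.09 ] [[0.663, -0.367, 0.009], [0.734, -0.292, 0.152]]
top tub 0.88 [138. 248.] [0.471 0.617 0.007] [[0.403, 0.514, -0.001], [0.538, 0.701, 0.051]]
top tub 0.69 [207. 262.] [0.426 0.372 0.007] [[0.33, 0.291, -0.0], [0.519, 0.447, 0.051]]
top trip1_c 0.55 [317. 232.] [ 0.528 -0.022  0.018] [[0.421, -0.195, 0.009], [0.64, 0.157, 0.125]]
top tube_rack 0.82 [300. 171.] [0.749 0.038 0.046] [[0.
[... 635 characters left out ...]
-0.274, 0.025]]
side tub 0.97 [226. 162.] [0.47  0.638 0.022] [[0.4, 0.503, 0.001], [0.538, 0.698, 0.048]]
side tub 0.68 [216. 194.] [0.425 0.377 0.022] [[0.331, 0.276, 0.001], [0.523, 0.449, 0.048]]
side tub 0.37 [379. 348.] [ 0.693 -0.353  0.087] [[0.664, -0.371, 0.001], [0.735, -0.3, 0.148]]
side plain1_c 0.4 [261. 290.] [ 0.519 -0.137  0.04 ] [[0.433, -0.153, 0.014], [0.625, -0.006, 0.098]]
side tube_rack 0.59 [346. 244.] [0.746 0.005 0.044] [[0.712, -0.061, 0.001], [0.802, 0.124, 0.104]]
side tape_dispenser 0.9 [301. 195.] [0.699 0.307 0.038] [[0.666, 0.251, 0.004], [0.729, 0.378, 0.089]]
side pen_pot 0.87 [380. 345.] [ 0.693 -0.353  0.087] [[0.664, -0.371, 0.002], [0.735, -0.3, 0.145]]
```

View pics/top0.png

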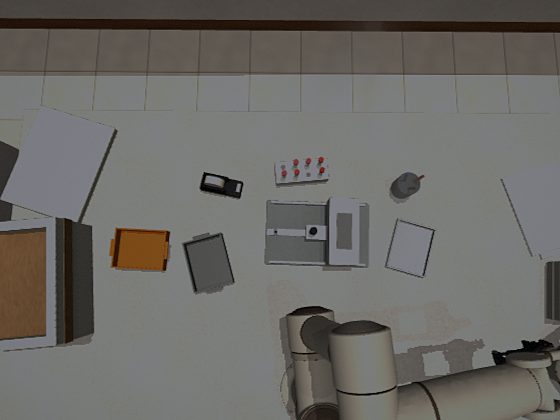

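View pics/side0.png

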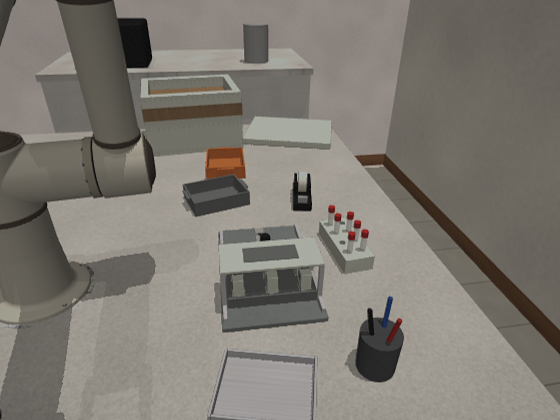

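```bash
cat >> h.py <<'E'
def rect(P):
    (c,sz,a)=cv2.minAreaRect(P[:,:2].astype(np.float32)*1000); return np.round(c,1),np.round(sz,1),round(a,2)
E
python3 - <<'E'
from h import *
X=np.load("top0.npy");z=X[...,2]
def box(x0,x1,y0,y1,z0,z1): return X[(X[...,0]>x0)&(X[...,0]<x1)&(X[...,1]>y0)&(X[...,1]<y1)&(z>z0)&(z<z1)]
print("hood",rect(box(.38,.68,-.25,0,.115,.13)))
print("base",rect(box(.38,.68,-.25,.2,.009,.13)))
k=box(.5,.57,-.04,.04,.092,.11);print("knob",rect(k),np.median(k,0))
print("tray",rect(box(.37,.6,-.45,-.25,.012,.04)));t=box(.3,.55,.25,.48,.035,.06);print("tub",rect(t))
E
```

```text
hood (array([530.8, -98.4]), array([ 99.9, 224.2]), 88.36)
base (array([536.3, -34.3]), array([257.9, 426.5]), 2.11)
knob (array([533.8,   1.5]), array([23.7, 22. ]), 45.15) [0.53422663 0.00083652 0.09989416]
tray (array([ 492.7, -354.2]), array([142.3, 199.3]), 74.48)
tub (array([425. , 366.9]), array([202.4, 141. ]), 15.76)
```

```bash
cat >> h.py <<'E'
def to(x,y,z,yaw):
    "shift/turn in tool axes to reach tool-down pose with tool y along world angle yaw (deg); mod 180 not applied"
    a=ctrl.state();Rc=R.from_quat(a["orientation"]);c,s_=np.cos(np.radians(yaw)),np.sin(np.radians(yaw))
    G=np.array([[-s_,c,0],[c,s_,0],[0,0,-1.]])
    print("rows",np.round(Rc.inv().apply(np.array([x,y,z])-a["tcp_pos"]),4),np.round((Rc.inv()*R.from_matrix(G)).as_rotvec(degrees=True),2))
E
python3 -m handwheel '[0.507,-0.408,0.02,0,0,-70,0.07,0.507,-0.408,0.02,0,0,-70,0.07,0.507,-0.408,0.02,0,0,-70,0.07,0.507,-0.408,0.02,0,0,-70,0.07,0.507,-0.408,0.02,0,0,-70,0.07,0.507,-0.408,0.02,0,0,-70,0.07,0.507,-0.408,0.02,0,0,-70,0.07,0.507,-0.408,0.02,0,0,-70,0.07,0.507,-0.408,0.02,0,0,-70,0.07,0.507,-0.408,0.02,0,0,-70,0.07]'
python3 -c "
from h import *
s();to(.534,.0015,.14,-1.64)"
```

```text
t: 1.93
tcp_pos: [0.4074, -0.1942, 0.2188]
orientation: [0.715, 0.699, 0.0, 0.001]
wrist_force: [0.5, 0.0, -0.1]
gripper_width: 0.819
t 1.93 tcp [ 0.4074 -0.1942  0.2188] R [[0.024, 1.0, 0.001], [1.0, -0.024, -0.001], [-0.001, 0.001, -1.0]] F [ 0.5  0.  -0.1] w 0.819 q [-0.71 -0.16  1.94  0.    1.36 -0.69]
rows [0.1987 0.1219 0.0788] [0.05 0.04 0.29]
```

```bash
python3 -m handwheel '[0.1987,0.122,0.02,0,0,0.3,0.07,0.1987,0.122,0.02,0,0,0.3,0.07,0.1987,0.122,0.02,0,0,0.3,0.07,0.1987,0.122,0.02,0,0,0.3,0.07,0.1987,0.122,0.02,0,0,0.3,0.07,0.1987,0.122,0.02,0,0,0.3,0.07,0.1987,0.122,0.07,0,0,0.3,0.07,0.1987,0.122,0.079,0,0,0.3,0.07,0.1987,0.122,0.079,0,0,0.3,0.07]'
python3 - <<'E'
from h import *
s();p,X=shot("wrist","w1.png");to(.534,.0015,.074,-1.64)
k=X[(X[...,2]>.092)&(X[...,2]<.108)&(abs(X[...,0]-.534)<.03)&(abs(X[...,1])<.03)];print(rect(k),np.median(k,0))
E
```

```text
t: 2.68
tcp_pos: [0.5308, 0.003, 0.1349]
orientation: [0.717, 0.697, -0.003, -0.003]
wrist_force: [0.1, 0.0, 0.5]
gripper_width: 0.821
t 2.68 tcp [0.5308 0.003  0.1349] R [[0.027, 1.0, -0.008], [1.0, -0.027, 0.001], [0.001, -0.008, -1.0]] F [0.1 0.  0.5] w 0.821 q [-0.22  0.15  1.81 -0.    1.19 -0.19]
rows [-0.0007  0.002   0.0636] [-0.25 -0.02  0.02]
(array([532.3,   0.9]), array([25.6, 24. ]), 5.9) [0.53254409 0.00230568 0.09951801]
```

View pics/w1.png

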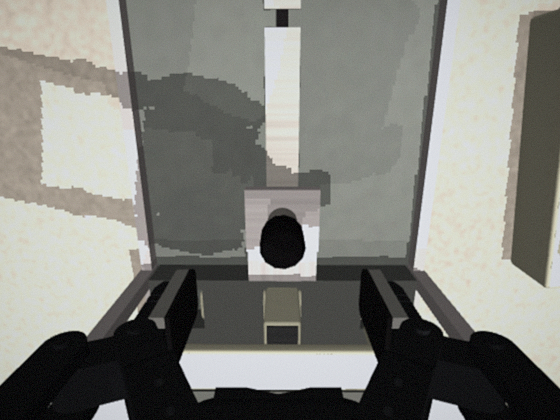

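```bash
python3 -m handwheel '[-0.001,0.002,0.035,-0.2,0,0,0.07,-0.001,0.002,0.0605,-0.2,0,0,0.07,-0.001,0.002,0.0605,-0.2,0,0,0.07,-0.001,0.002,0.0605,-0.2,0,0,0,-0.001,0.002,0.0605,-0.2,0,0,0,-0.001,0.002,0.0605,-0.2,0,0,0,-0.001,0.002,0.0605,-0.2,0,0,0,-0.001,0.002,0.0605,-0.2,0,0,0,-0.001,0.002,0.0605,-0.2,0,0,0]'
python3 -m handwheel '[0,0,-0.005,0,0,0,0,0,0,-0.01,0,0,0,0,0,0,-0.014,0,0,0,0,0,0,-0.014,0,0,0,0]'
python3 -c "
from h import *
s()"
```

```text
t: 3.48
tcp_pos: [0.5331, 0.0008, 0.0799]
orientation: [0.717, 0.697, -0.002, -0.001]
wrist_force: [-13.0, -0.6, 15.3]
gripper_width: 0.276
t: 3.82
tcp_pos: [0.5327, 0.0008, 0.0942]
orientation: [0.717, 0.697, -0.002, -0.001]
wrist_force: [-1.0, -1.7, -8.1]
gripper_width: 0.277
t 3.82 tcp [0.5327 0.0008 0.0942] R [[0.027, 1.0, -0.005], [1.0, -0.027, -0.001], [-0.001, -0.005, -1.0]] F [-1.  -1.7 -8.1] w 0.277 q [-0.22  0.2   1.83 -0.    1.11 -0.2 ]
```

```bash
python3 -m handwheel '[0.015,0,0,0,0,0,0,0.03,0,0,0,0,0,0,0.05,0,0,0,0,0,0,0.07,0,0,0,0,0,0,0.09,0,0,0,0,0,0,0.11,0,0,0,0,0,0,0.125,0,0,0,0,0,0,0.13,0,0,0,0,0,0,0.13,0,0,0,0,0,0,0.13,0,0,0,0,0,0]'
python3 -c "
from h import *
s();to(.5362,.1309,.08,-1.64)"
```

```text
t: 4.65
tcp_pos: [0.536, 0.1308, 0.0936]
orientation: [0.717, 0.697, -0.002, -0.002]
wrist_force: [-0.2, 1.5, -7.8]
gripper_width: 0.274
t 4.65 tcp [0.536  0.1308 0.0936] R [[0.027, 1.0, -0.006], [1.0, -0.027, -0.0], [-0.001, -0.005, -1.0]] F [-0.2  1.5 -7.8] w 0.274 q [ 0.02  0.25  1.78 -0.    1.12  0.05]
rows [0.0001 0.0003 0.0136] [-0.31  0.04  0.09]
```

```bash
python3 -m handwheel '[0,0,0.007,0,0,0,0,0,0,0.013,0,0,0,0,0,0,0.013,0,0,0,0,0,0,0.013,0,0,0,0.06,0,0,0.013,0,0,0,0.06,0,0,0.013,0,0,0,0.06,0,0,0.013,0,0,0,0.06,0,0,-0.03,0,0,0,0.06]'
python3 -m handwheel '[0,0,-0.04,0,0,0,0.06,0,0,-0.08,0,0,0,0.06,0,0,-0.12,0,0,0,0.06,-0.04,0,-0.14,0,0,0,0.06,-0.08,0,-0.17,0,0,0,0.06,-0.11,0,-0.18,0,0,0,0.06,-0.11,0,-0.18,0,0,0,0.06,-0.11,0,-0.18,0,0,0,0.06]'
python3 - <<'E'
from h import *
s();p,X=shot("wrist","w2.png");np.save("w2.npy",X);z=X[...,2]
def box(z0,z1,c,r): 
    m=(z>z0)&(z<z1)&(np.hypot(X[...,0]-c[0],X[...,1]-c[1])<r);return X[m]
k=box(.08,.12,(.5375,.132),.03)
if len(k):print("knob",rect(k),np.median(k,0))
ey=np.array([.0286,.9996]);ex=np.array([.9996,-.0286]);D=np.array([.5345,.0316])
for i in(-1,0,1):
  for j in(-1,1):
    c=D+.075*i*ex+.025*j*ey;P=box(.075,.125,c,.028)
    print(i,j,np.round(c,3),len(P), (rect(P[P[:,2]<.098]),np.round(np.percentile(P[:,2],[50,98]),3), np.round(P[P[:,2]>.1].mean(0),3) if (P[:,2]>.1).any() else None) if len(P)>30 else "")
E
```

```text
t: 5.32
tcp_pos: [0.5304, 0.1303, 0.115]
orientation: [0.717, 0.697, -0.008, -0.007]
wrist_force: [0.2, 0.1, -1.0]
gripper_width: 0.701
t: 5.98
tcp_pos: [0.532, 0.0187, 0.2969]
orientation: [0.718, 0.696, -0.007, -0.005]
wrist_force: [0.1, 0.5, -1.0]
gripper_width: 0.707
t 5.98 tcp [0.532  0.0187 0.2969] R [[0.031, 0.999, -0.017], [1.0, -0.031, -0.002], [-0.002, -0.017, -1.0]] F [ 0.1  0.5 -1. ] w 0.707 q [-0.19  0.02  1.61 -0.    1.52 -0.16]
knob (array([535.6, 129.1]), array([25.4, 24.9]), 48.03) [0.53560916 0.12864586 0.09962116]
-1 -1 [0.459 0.009] 961 ((array([457.6,   6. ]), array([39.1, 24.6]), 88.65), array([0.087, 0.089]), None)
-1 1 [0.46  0.059] 0 
0 -1 [0.534 0.007] 909 ((array([533. ,   9.3]), array([50.2, 23.9]), 88.04), array([0.087, 0.104]), array([0.533, 0.02 , 0.103]))
0 1 [0.535 0.057] 1025 ((array([533.5,  53.6]), array([39.6, 24. ]), 88.58), array([0.087, 0.089]), None)
1 -1 [0.609 0.004] 994 ((array([607. ,   7.1]), array([49.8, 24.6]), 87.82), array([0.087, 0.089]), None)
1 1 [0.61  0.054] 1108 ((array([608.2,  51.5]), array([40.2, 24.5]), 89.1), array([0.087, 0.103]), array([0.609, 0.068, 0.103]))
```

View pics/w2.png

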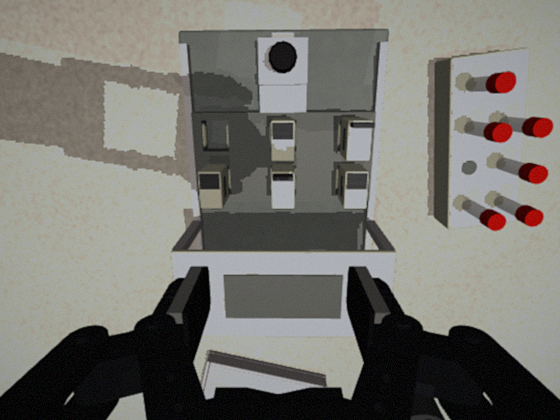

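```bash
python3 - <<'E'
from h import *
X=np.load("w2.npy");z=X[...,2]
for n,c in dict(A=(.458,.0075),B=(.533,.0055),C=(.534,.054),D=(.608,.003),E=(.609,.052)).items():
    m=(abs(X[...,0]-c[0])<.018)&(abs(X[...,1]-c[1])<.024);Z=z[m]
    P=X[m&(z>.093)];print(n,[int(((Z>a)&(Z<a+.004)).sum()) for a in np.arange(.08,.12,.004)],np.round(P.mean(0),3) if len(P) else '', rect(X[m&(z>.084)&(z<.0915)]))
im=cv2.imread("pics/w2.png")[100:220,185:385];cv2.imwrite("pics/w2c.png",cv2.resize(im,None,fx=4,fy=4,interpolation=cv2.INTER_CUBIC))
E
```

```text
A [45, 636, 223, 0, 0, 0, 0, 0, 0, 0] [0.473 0.025 0.366] (array([457.4,   5.9]), array([39.1, 24.1]), 88.92)
B [15, 671, 59, 21, 20, 79, 6, 0, 0, 0] [0.534 0.028 0.366] (array([532.,   4.]), array([39.2, 23. ]), 88.98)
C [5, 748, 253, 0, 0, 0, 0, 0, 0, 0] [0.534 0.035 0.381] (array([533.5,  53.4]), array([39.2, 24. ]), 88.48)
D [32, 680, 208, 0, 0, 0, 0, 0, 0, 0] [0.593 0.013 0.36 ] (array([607.1,   2. ]), array([39.3, 24.1]), 88.7)
E [40, 851, 57, 7, 20, 85, 6, 0, 0, 0] [0.596 0.034 0.33 ] (array([608.4,  51.6]), array([40.1, 24.4]), 88.69)
```

View pics/w2c.png

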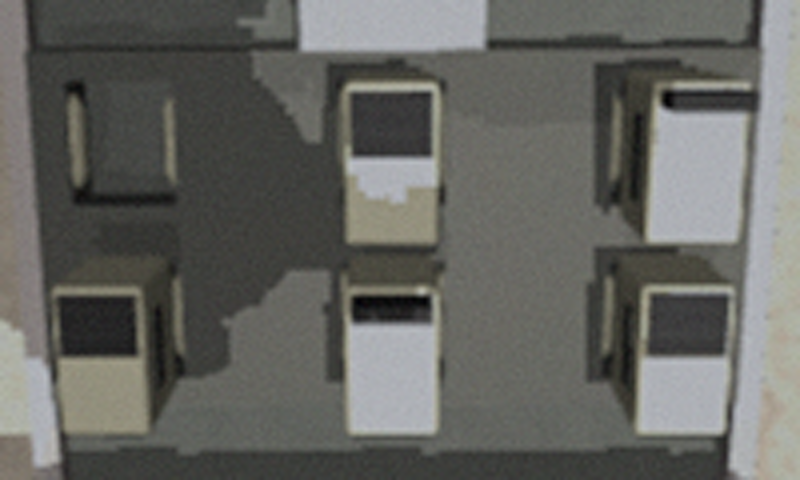

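```bash
python3 -c "
from h import *
to(.5345,.0555,.15,-1.64);to(.5345,.0555,.052,-1.64)"
```

```text
rows [0.0356 0.005  0.1454] [-1.12  0.07 -0.03]
rows [0.0357 0.0069 0.2434] [-1.12  0.07 -0.03]
```

```bash
python3 -m handwheel '[0.0357,0.005,0.03,-1.1,0,0,0.055,0.0357,0.005,0.07,-1.1,0,0,0.055,0.0357,0.005,0.11,-1.1,0,0,0.055,0.0357,0.005,0.145,-1.1,0,0,0.055,0.0357,0.006,0.18,-1.1,0,0,0.055,0.0357,0.0065,0.205,-1.1,0,0,0.055,0.0357,0.007,0.225,-1.1,0,0,0.055,0.0357,0.007,0.24,-1.1,0,0,0.055,0.0357,0.007,0.243,-1.1,0,0,0.055,0.0357,0.007,0.243,-1.1,0,0,0.055]'
python3 -m handwheel '[0,0,0,0,0,0,0,0,0,0,0,0,0,0,0,0,0,0,0,0,0,0,0,0,0,0,0,0,0,0,0,0,0,0,0,0,0,0,0,0,0,0]'
python3 -c "
from h import *
s()"
```

```text
t: 6.87
tcp_pos: [0.5327, 0.0568, 0.0505]
orientation: [0.717, 0.697, -0.002, -0.001]
wrist_force: [-0.1, 0.4, -0.3]
gripper_width: 0.639
t: 7.37
tcp_pos: [0.5337, 0.0569, 0.0517]
orientation: [0.717, 0.697, -0.001, -0.001]
wrist_force: [-0.8, 1.6, 5.5]
gripper_width: 0.273
t 7.37 tcp [0.5337 0.0569 0.0517] R [[0.028, 1.0, -0.002], [1.0, -0.028, -0.0], [-0.001, -0.002, -1.0]] F [-0.8  1.6  5.5] w 0.273 q [-0.12  0.28  1.84 -0.    1.02 -0.09]
```

```bash
python3 -m handwheel '[0,0,-0.005,0,0,0,0,0,0,-0.01,0,0,0,0,0,0,-0.02,0,0,0,0,0,0,-0.04,0,0,0,0,0,0,-0.07,0,0,0,0,0,0,-0.11,0,0,0,0,0,0,-0.15,0,0,0,0,0,0,-0.15,0,0,0,0]'
cat >> h.py <<'E'
def cont():
    "tray and tub poses from the top camera (floor+walls); depth-only rects"
    p,X=shot("top");z=X[...,2];out={}
    for n,c,z0,z1 in(("tray",(.483,-.353),.014,.035),("tub",(.425,.368),.035,.06)):
        m=(np.hypot(X[...,0]-c[0],X[...,1]-c[1])<.15)&(z>z0)&(z<z1)
        k,l=cv2.connectedComponents(cv2.dilate(m.astype(np.uint8),np.ones((3,3))));l=l*m
        b=max(range(1,k),key=lambda i:(l==i).sum(),default=0);P=X[l==b] if b else X[:0][:,0]
        print(n,len(P),rect(P) if len(P) else '')
E
python3 -c "
from h import *
s();cont()"
```

```text
t: 8.03
tcp_pos: [0.539, 0.0563, 0.2123]
orientation: [0.717, 0.697, 0.004, 0.006]
wrist_force: [1.8, 0.5, 0.6]
gripper_width: 0.273
t 8.03 tcp [0.539  0.0563 0.2123] R [[0.028, 1.0, 0.014], [1.0, -0.028, -0.003], [-0.002, 0.014, -1.0]] F [1.8 0.5 0.6] w 0.273 q [-0.12  0.08  1.72 -0.    1.33 -0.09]
tray 363 (array([ 484. , -352.1]), array([141.7, 181. ]), 74.19)
tub 449 (array([424.8, 366.5]), array([201.6, 141. ]), 16.03)
```

```bash
python3 -c "
from h import *
to(.492,-.323,.2,-15.8)"
```

```text
rows [-0.3805 -0.035   0.0089] [ 0.52  0.05 14.21]
```

```bash
python3 -m handwheel '[-0.38,-0.035,0.005,0.6,0,14.2,0,-0.38,-0.035,0.005,0.6,0,14.2,0,-0.38,-0.035,0.005,0.6,0,14.2,0,-0.38,-0.035,0.005,0.6,0,14.2,0,-0.38,-0.035,0.005,0.6,0,14.2,0,-0.38,-0.035,0.005,0.6,0,14.2,0,-0.38,-0.035,0.005,0.6,0,14.2,0,-0.38,-0.035,0.005,0.6,0,14.2,0,-0.38,-0.035,0.005,0.6,0,14.2,0,-0.38,-0.035,0.005,0.6,0,14.2,0]'
python3 -c "
from h import *
s();to(.492,-.323,.038,-15.8)"
```

```text
t: 8.92
tcp_pos: [0.4898, -0.3284, 0.2036]
orientation: [0.799, 0.601, -0.002, 0.0]
wrist_force: [1.0, -0.6, -0.3]
gripper_width: 0.268
t 8.92 tcp [ 0.4898 -0.3284  0.2036] R [[0.277, 0.961, -0.003], [0.961, -0.277, -0.003], [-0.004, -0.002, -1.0]] F [ 1.  -0.6 -0.3] w 0.268 q [-0.79  0.22  1.58 -0.    1.34 -0.51]
rows [0.0064 0.001  0.1655] [-0.12  0.2  -0.3 ]
```

```bash
python3 -m handwheel '[0.0064,0.001,0.04,0,0,-0.3,0,0.0064,0.001,0.08,0,0,-0.3,0,0.0064,0.001,0.12,0,0,-0.3,0,0.0064,0.001,0.145,0,0,-0.3,0,0.0064,0.001,0.158,0,0,-0.3,0,0.0064,0.001,0.165,0,0,-0.3,0,0.0064,0.001,0.165,0,0,-0.3,0]'
python3 -m handwheel '[0,0,0.0,0,0,0,0.045,0,0,0,0,0,0,0.045,0,0,0,0,0,0,0.045,0,0,-0.02,0,0,0,0.045,0,0,-0.04,0,0,0,0.045,0,0,-0.08,0,0,0,0.045,0,0,-0.12,0,0,0,0.045,0,0,-0.165,0,0,0,0.045,0,0,-0.165,0,0,0,0.045]'
python3 - <<'E'
from h import *
s();shot("wrist","w3.png");to(.458,.0075,.2,-1.64)
E
```

```text
t: 9.5
tcp_pos: [0.4916, -0.3223, 0.0377]
orientation: [0.798, 0.603, -0.002, -0.001]
wrist_force: [0.9, 0.6, -0.9]
gripper_width: 0.272
t: 10.25
tcp_pos: [0.4962, -0.3257, 0.2142]
orientation: [0.797, 0.603, -0.001, 0.008]
wrist_force: [1.2, -0.6, 1.4]
gripper_width: 0.526
t 10.25 tcp [ 0.4962 -0.3257  0.2142] R [[0.272, 0.962, 0.008], [0.962, -0.272, -0.014], [-0.011, 0.012, -1.0]] F [ 1.2 -0.6  1.4] w 0.526 q [-0.78  0.21  1.58 -0.    1.34 -0.51]
rows [ 0.3099 -0.1265  0.007 ] [  0.44   0.62 -14.14]
```

View pics/w3.png

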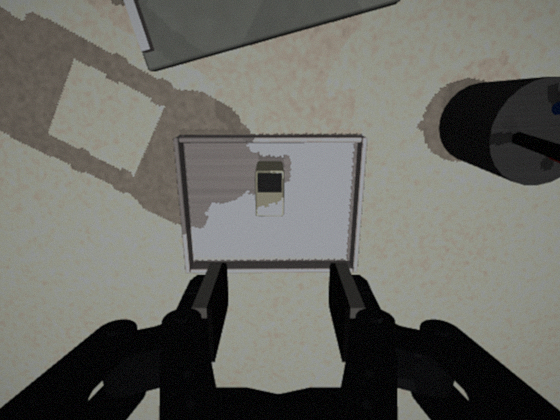

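```bash
python3 -m handwheel '[0.31,-0.1265,0.005,0.5,0.5,-14.1,0.055,0.31,-0.1265,0.005,0.5,0.5,-14.1,0.055,0.31,-0.1265,0.005,0.5,0.5,-14.1,0.055,0.31,-0.1265,0.005,0.5,0.5,-14.1,0.055,0.31,-0.1265,0.005,0.5,0.5,-14.1,0.055,0.31,-0.1265,0.005,0.5,0.5,-14.1,0.055,0.31,-0.1265,0.005,0.5,0.5,-14.1,0.055,0.31,-0.1265,0.005,0.5,0.5,-14.1,0.055,0.31,-0.1265,0.005,0.5,0.5,-14.1,0.055,0.31,-0.1265,0.005,0.5,0.5,-14.1,0.055]'
python3 - <<'E'
from h import *
s();to(.4585,.0075,.052,-1.64)
E
```

```text
t: 11.13
tcp_pos: [0.4576, 0.0093, 0.2018]
orientation: [0.716, 0.698, -0.001, 0.0]
wrist_force: [0.6, -0.1, 0.4]
gripper_width: 0.645
t 11.13 tcp [0.4576 0.0093 0.2018] R [[0.025, 1.0, -0.001], [1.0, -0.025, -0.002], [-0.002, -0.001, -1.0]] F [ 0.6 -0.1  0.4] w 0.645 q [-0.24 -0.13  1.95 -0.    1.32 -0.22]
rows [-0.0015  0.0012  0.1498] [-0.07  0.13  0.2 ]
```

```bash
python3 -m handwheel '[-0.0015,0.001,0.04,0,0,0.2,0.055,-0.0015,0.001,0.08,0,0,0.2,0.055,-0.0015,0.001,0.115,0,0,0.2,0.055,-0.0015,0.001,0.138,0,0,0.2,0.055,-0.0015,0.001,0.15,0,0,0.2,0.055,-0.0015,0.001,0.15,0,0,0.2,0,-0.0015,0.001,0.15,0,0,0.2,0,-0.0015,0.001,0.15,0,0,0.2,0,-0.0015,0.001,0.15,0,0,0.2,0,-0.0015,0.001,0.15,0,0,0.2,0]'
python3 -m handwheel '[0,0,0,0,0,0,0,0,0,-0.005,0,0,0,0,0,0,-0.01,0,0,0,0,0,0,-0.02,0,0,0,0,0,0,-0.04,0,0,0,0,0,0,-0.07,0,0,0,0,0,0,-0.11,0,0,0,0,0,0,-0.15,0,0,0,0,0,0,-0.15,0,0,0,0]'
python3 -c "
from h import *
s();cont();to(.428,-.365,.2,-15.8)"
```

```text
t: 11.97
tcp_pos: [0.4587, 0.0069, 0.0527]
orientation: [0.717, 0.697, -0.001, 0.001]
wrist_force: [-2.6, -1.3, 2.4]
gripper_width: 0.275
t: 12.72
tcp_pos: [0.4646, 0.0062, 0.2137]
orientation: [0.717, 0.697, 0.004, 0.009]
wrist_force: [1.2, -1.5, 0.7]
gripper_width: 0.273
t 12.72 tcp [0.4646 0.0062 0.2137] R [[0.028, 0.999, 0.018], [1.0, -0.028, -0.007], [-0.007, 0.018, -1.0]] F [ 1.2 -1.5  0.7] w 0.273 q [-0.25 -0.14  1.93 -0.    1.33 -0.22]
tray 368 (array([ 484.2, -351.9]), array([144.2, 181.1]), 74.4)
tub 450 (array([424.5, 366.5]), array([201.1, 140.4]), 15.92)
rows [-0.3723 -0.0246  0.0118] [ 0.81  0.24 14.17]
```

```bash
python3 -m handwheel '[-0.372,-0.0245,0.006,0.8,0.2,14.2,0,-0.372,-0.0245,0.006,0.8,0.2,14.2,0,-0.372,-0.0245,0.006,0.8,0.2,14.2,0,-0.372,-0.0245,0.006,0.8,0.2,14.2,0,-0.372,-0.0245,0.006,0.8,0.2,14.2,0,-0.372,-0.0245,0.006,0.8,0.2,14.2,0,-0.372,-0.0245,0.006,0.8,0.2,14.2,0,-0.372,-0.0245,0.006,0.8,0.2,14.2,0,-0.372,-0.0245,0.006,0.8,0.2,14.2,0,-0.372,-0.0245,0.006,0.8,0.2,14.2,0]'
python3 -c "
from h import *
s();to(.428,-.365,.038,-15.8)"
```

```text
t: 13.6
tcp_pos: [0.4265, -0.3712, 0.2057]
orientation: [0.799, 0.601, -0.001, 0.002]
wrist_force: [0.2, -0.5, -1.1]
gripper_width: 0.276
t 13.6 tcp [ 0.4265 -0.3712  0.2057] R [[0.278, 0.961, 0.0], [0.961, -0.278, -0.004], [-0.004, 0.001, -1.0]] F [ 0.2 -0.5 -1.1] w 0.276 q [-0.93  0.15  1.66 -0.    1.33 -0.65]
rows [ 0.0071 -0.0005  0.1677] [ 0.07  0.24 -0.34]
```

```bash
python3 -m handwheel '[0.007,0,0.04,0,0,-0.3,0,0.007,0,0.08,0,0,-0.3,0,0.007,0,0.12,0,0,-0.3,0,0.007,0,0.145,0,0,-0.3,0,0.007,0,0.16,0,0,-0.3,0,0.007,0,0.167,0,0,-0.3,0,0.007,0,0.167,0,0,-0.3,0]'
python3 -m handwheel '[0,0,0.0,0,0,0,0.045,0,0,0,0,0,0,0.045,0,0,0,0,0,0,0.045,0,0,-0.02,0,0,0,0.045,0,0,-0.04,0,0,0,0.045,0,0,-0.08,0,0,0,0.045,0,0,-0.12,0,0,0,0.045,0,0,-0.165,0,0,0,0.045,0,0,-0.165,0,0,0,0.045]'
python3 - <<'E'
from h import *
s();to(.6075,.0035,.2,-1.64)
E
```

```text
t: 14.18
tcp_pos: [0.4279, -0.3644, 0.0376]
orientation: [0.798, 0.603, -0.001, 0.0]
wrist_force: [-0.1, 0.4, -0.0]
gripper_width: 0.272
t: 14.93
tcp_pos: [0.4315, -0.368, 0.2132]
orientation: [0.798, 0.603, -0.001, 0.009]
wrist_force: [0.7, -0.6, 1.2]
gripper_width: 0.526
t 14.93 tcp [ 0.4315 -0.368   0.2132] R [[0.273, 0.962, 0.009], [0.962, -0.273, -0.016], [-0.013, 0.013, -1.0]] F [ 0.7 -0.6  1.2] w 0.526 q [-0.92  0.14  1.66 -0.    1.33 -0.64]
rows [0.4056 0.0679 0.0089] [  0.65   0.82 -14.18]
```

```bash
python3 -m handwheel '[0.4056,0.068,0.006,0.6,0.8,-14.2,0.055,0.4056,0.068,0.006,0.6,0.8,-14.2,0.055,0.4056,0.068,0.006,0.6,0.8,-14.2,0.055,0.4056,0.068,0.006,0.6,0.8,-14.2,0.055,0.4056,0.068,0.006,0.6,0.8,-14.2,0.055,0.4056,0.068,0.006,0.6,0.8,-14.2,0.055,0.4056,0.068,0.006,0.6,0.8,-14.2,0.055,0.4056,0.068,0.006,0.6,0.8,-14.2,0.055,0.4056,0.068,0.006,0.6,0.8,-14.2,0.055,0.4056,0.068,0.006,0.6,0.8,-14.2,0.055]'
python3 - <<'E'
from h import *
s();to(.6075,.0035,.052,-1.64)
E
```

```text
t: 15.77
tcp_pos: [0.6087, 0.0065, 0.2037]
orientation: [0.717, 0.697, 0.001, 0.001]
wrist_force: [0.9, 0.4, 0.1]
gripper_width: 0.646
t 15.77 tcp [0.6087 0.0065 0.2037] R [[0.027, 1.0, 0.003], [1.0, -0.027, -0.0], [-0.0, 0.003, -1.0]] F [0.9 0.4 0.1] w 0.646 q [-0.19  0.26  1.53  0.    1.34 -0.16]
rows [-0.003  -0.0016  0.1517] [0.17 0.02 0.09]
```

```bash
python3 -m handwheel '[-0.003,-0.001,0.04,0,0,0,0.055,-0.003,-0.001,0.08,0,0,0,0.055,-0.003,-0.001,0.115,0,0,0,0.055,-0.003,-0.001,0.138,0,0,0,0.055,-0.003,-0.001,0.152,0,0,0,0.055,-0.003,-0.001,0.152,0,0,0,0,-0.003,-0.001,0.152,0,0,0,0,-0.003,-0.001,0.152,0,0,0,0,-0.003,-0.001,0.152,0,0,0,0,-0.003,-0.001,0.152,0,0,0,0]'
python3 -m handwheel '[0,0,0,0,0,0,0,0,0,-0.005,0,0,0,0,0,0,-0.01,0,0,0,0,0,0,-0.02,0,0,0,0,0,0,-0.04,0,0,0,0,0,0,-0.07,0,0,0,0,0,0,-0.11,0,0,0,0,0,0,-0.15,0,0,0,0,0,0,-0.15,0,0,0,0]'
python3 -c "
from h import *
s();cont();to(.524,-.3925,.2,-15.8)"
```

```text
t: 16.6
tcp_pos: [0.609, 0.0031, 0.0537]
orientation: [0.717, 0.698, 0.001, 0.002]
wrist_force: [-4.5, 0.7, 4.0]
gripper_width: 0.277
t: 17.35
tcp_pos: [0.6143, 0.0023, 0.2168]
orientation: [0.716, 0.698, 0.007, 0.011]
wrist_force: [-0.0, 0.3, 1.4]
gripper_width: 0.269
t 17.35 tcp [0.6143 0.0023 0.2168] R [[0.027, 0.999, 0.026], [1.0, -0.027, -0.005], [-0.004, 0.026, -1.0]] F [-0.   0.3  1.4] w 0.269 q [-0.19  0.25  1.52  0.    1.35 -0.17]
tray 365 (array([ 483.6, -352.8]), array([143. , 180.6]), 74.15)
tub 453 (array([424.9, 366.6]), array([202.1, 141.3]), 15.8)
rows [-0.3972 -0.0785  0.0125] [ 1.21  0.05 14.26]
```

```bash
python3 -m handwheel '[-0.397,-0.0785,0.008,1.4,0,14.2,0,-0.397,-0.0785,0.008,1.4,0,14.2,0,-0.397,-0.0785,0.008,1.4,0,14.2,0,-0.397,-0.0785,0.008,1.4,0,14.2,0,-0.397,-0.0785,0.008,1.4,0,14.2,0,-0.397,-0.0785,0.008,1.4,0,14.2,0,-0.397,-0.0785,0.008,1.4,0,14.2,0,-0.397,-0.0785,0.008,1.4,0,14.2,0,-0.397,-0.0785,0.008,1.4,0,14.2,0,-0.397,-0.0785,0.008,1.4,0,14.2,0]'
python3 -c "
from h import *
s();to(.524,-.3925,.038,-15.8)"
```

```text
t: 18.23
tcp_pos: [0.5226, -0.396, 0.205]
orientation: [0.798, 0.603, -0.002, 0.0]
wrist_force: [1.2, 0.1, -0.3]
gripper_width: 0.269
t 18.23 tcp [ 0.5226 -0.396   0.205 ] R [[0.273, 0.962, -0.003], [0.962, -0.273, -0.002], [-0.003, -0.002, -1.0]] F [ 1.2  0.1 -0.3] w 0.269 q [-0.83  0.38  1.38 -0.    1.38 -0.55]
rows [0.0042 0.0008 0.167 ] [-0.12  0.17 -0.06]
```

```bash
python3 -m handwheel '[0.004,0,0.04,0,0,0,0,0.004,0,0.08,0,0,0,0,0.004,0,0.12,0,0,0,0,0.004,0,0.145,0,0,0,0,0.004,0,0.16,0,0,0,0,0.004,0,0.167,0,0,0,0,0.004,0,0.167,0,0,0,0]'
python3 -m handwheel '[0,0,0.0,0,0,0,0.045,0,0,0,0,0,0,0.045,0,0,0,0,0,0,0.045,0,0,-0.02,0,0,0,0.045,0,0,-0.04,0,0,0,0.045,0,0,-0.08,0,0,0,0.045,0,0,-0.12,0,0,0,0.045,0,0,-0.165,0,0,0,0.045,0,0,-0.165,0,0,0,0.045]'
python3 - <<'E'
from h import *
s();shot("wrist","w4.png");to(.609,.0535,.2,-1.64)
E
```

```text
t: 18.82
tcp_pos: [0.5232, -0.3924, 0.0384]
orientation: [0.798, 0.603, -0.002, -0.0]
wrist_force: [-0.2, -0.4, -0.6]
gripper_width: 0.269
t: 19.57
tcp_pos: [0.5274, -0.3958, 0.2152]
orientation: [0.798, 0.603, -0.001, 0.009]
wrist_force: [1.4, -0.2, 3.1]
gripper_width: 0.526
t 19.57 tcp [ 0.5274 -0.3958  0.2152] R [[0.273, 0.962, 0.009], [0.962, -0.273, -0.015], [-0.012, 0.012, -1.0]] F [ 1.4 -0.2  3.1] w 0.526 q [-0.82  0.37  1.37 -0.    1.38 -0.55]
rows [ 0.4541 -0.0434  0.0071] [  0.47   0.65 -14.2 ]
```

View pics/w4.png

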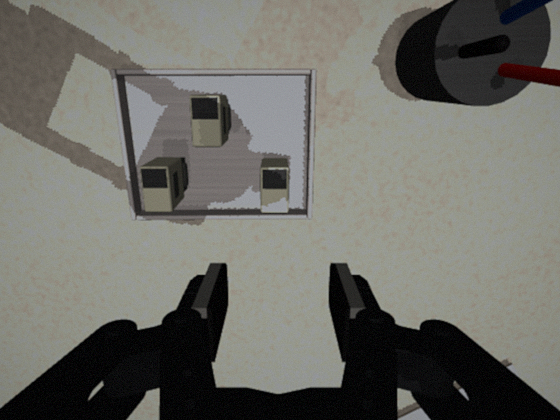

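The three flat-flag loggers stand in the tray (pixels 210,120; 160,185; 275,185). Now the tripped ones.

```bash
python3 -m handwheel '[0.454,-0.043,0.006,0.5,0.6,-14.2,0.055,0.454,-0.043,0.006,0.5,0.6,-14.2,0.055,0.454,-0.043,0.006,0.5,0.6,-14.2,0.055,0.454,-0.043,0.006,0.5,0.6,-14.2,0.055,0.454,-0.043,0.006,0.5,0.6,-14.2,0.055,0.454,-0.043,0.006,0.5,0.6,-14.2,0.055,0.454,-0.043,0.006,0.5,0.6,-14.2,0.055,0.454,-0.043,0.006,0.5,0.6,-14.2,0.055,0.454,-0.043,0.006,0.5,0.6,-14.2,0.055,0.454,-0.043,0.006,0.5,0.6,-14.2,0.055]'
python3 - <<'E'
from h import *
s();to(.609,.0535,.052,-1.64)
E
```

```text
t: 20.45
tcp_pos: [0.6023, 0.0192, 0.201]
orientation: [0.717, 0.697, -0.0, 0.0]
wrist_force: [0.3, 0.1, 0.3]
gripper_width: 0.644
t 20.45 tcp [0.6023 0.0192 0.201 ] R [[0.029, 1.0, -0.001], [1.0, -0.029, -0.001], [-0.001, -0.0, -1.0]] F [0.3 0.1 0.3] w 0.644 q [-0.17  0.25  1.55 -0.    1.34 -0.14]
rows [0.0346 0.0058 0.149 ] [-0.03  0.04  0.  ]
```

```bash
python3 -m handwheel '[0.0345,0.0055,0.01,0,0,0,0.055,0.0345,0.0055,0.045,0,0,0,0.055,0.0345,0.0055,0.085,0,0,0,0.055,0.0345,0.0055,0.115,0,0,0,0.055,0.0345,0.0055,0.138,0,0,0,0.055,0.0345,0.0055,0.149,0,0,0,0.055,0.0345,0.0055,0.149,0,0,0,0,0.0345,0.0055,0.149,0,0,0,0,0.0345,0.0055,0.149,0,0,0,0,0.0345,0.0055,0.149,0,0,0,0]'
python3 -m handwheel '[0,0,0,0,0,0,0,0,0,0,0,0,0,0,0,0,-0.005,0,0,0,0,0,0,-0.01,0,0,0,0,0,0,-0.02,0,0,0,0,0,0,-0.04,0,0,0,0,0,0,-0.07,0,0,0,0,0,0,-0.11,0,0,0,0,0,0,-0.15,0,0,0,0,0,0,-0.15,0,0,0,0]'
python3 -c "
from h import *
s();cont();to(.4167,.395,.2,15.9)"
```

```text
t: 21.28
tcp_pos: [0.6097, 0.0532, 0.0538]
orientation: [0.717, 0.697, 0.0, 0.001]
wrist_force: [-1.2, 0.3, 0.2]
gripper_width: 0.272
t: 22.12
tcp_pos: [0.6155, 0.0528, 0.2171]
orientation: [0.717, 0.697, 0.007, 0.009]
wrist_force: [0.8, -0.6, 1.4]
gripper_width: 0.269
t 22.12 tcp [0.6155 0.0528 0.2171] R [[0.029, 0.999, 0.023], [1.0, -0.028, -0.003], [-0.003, 0.023, -1.0]] F [ 0.8 -0.6  1.4] w 0.269 q [-0.11  0.26  1.51 -0.    1.35 -0.08]
tray 368 (array([ 483.8, -352.1]), array([142.3, 180.8]), 74.32)
tub 448 (array([424.8, 366.7]), array([201.9, 141.1]), 15.93)
rows [ 0.3363 -0.2072  0.0086] [  0.98   0.28 -17.54]
```

```bash
python3 -m handwheel '[0.336,-0.207,0.006,1.2,0.3,-17.5,0,0.336,-0.207,0.006,1.2,0.3,-17.5,0,0.336,-0.207,0.006,1.2,0.3,-17.5,0,0.336,-0.207,0.006,1.2,0.3,-17.5,0,0.336,-0.207,0.006,1.2,0.3,-17.5,0,0.336,-0.207,0.006,1.2,0.3,-17.5,0,0.336,-0.207,0.006,1.2,0.3,-17.5,0,0.336,-0.207,0.006,1.2,0.3,-17.5,0,0.336,-0.207,0.006,1.2,0.3,-17.5,0,0.336,-0.207,0.006,1.2,0.3,-17.5,0]'
python3 -c "
from h import *
s();to(.4167,.395,.04,15.9)"
```

```text
t: 23.0
tcp_pos: [0.4139, 0.3986, 0.2033]
orientation: [0.601, 0.799, -0.0, -0.002]
wrist_force: [0.3, -0.5, -1.5]
gripper_width: 0.269
t 23.0 tcp [0.4139 0.3986 0.2033] R [[-0.277, 0.961, -0.004], [0.961, 0.277, 0.002], [0.003, -0.003, -1.0]] F [ 0.3 -0.5 -1.5] w 0.269 q [0.55 0.18 1.63 0.   1.34 0.27]
rows [-0.0047  0.0022  0.1632] [-0.18 -0.17  0.17]
```

```bash
python3 -m handwheel '[-0.0047,0.002,0.04,0,0,0,0,-0.0047,0.002,0.08,0,0,0,0,-0.0047,0.002,0.115,0,0,0,0,-0.0047,0.002,0.14,0,0,0,0,-0.0047,0.002,0.155,0,0,0,0,-0.0047,0.002,0.163,0,0,0,0,-0.0047,0.002,0.163,0,0,0,0]'
python3 -m handwheel '[0,0,0.0,0,0,0,0.045,0,0,0,0,0,0,0.045,0,0,0,0,0,0,0.045,0,0,-0.02,0,0,0,0.045,0,0,-0.04,0,0,0,0.045,0,0,-0.08,0,0,0,0.045,0,0,-0.12,0,0,0,0.045,0,0,-0.165,0,0,0,0.045,0,0,-0.165,0,0,0,0.045]'
python3 - <<'E'
from h import *
s();to(.533,.0055,.2,-1.64)
E
```

```text
t: 23.58
tcp_pos: [0.4155, 0.3943, 0.0387]
orientation: [0.601, 0.799, -0.002, -0.003]
wrist_force: [-0.9, -0.0, -1.0]
gripper_width: 0.27
t: 24.33
tcp_pos: [0.421, 0.3971, 0.215]
orientation: [0.601, 0.799, 0.007, 0.001]
wrist_force: [0.6, -0.6, 1.9]
gripper_width: 0.527
t 24.33 tcp [0.421  0.3971 0.215 ] R [[-0.277, 0.961, 0.009], [0.961, 0.277, 0.01], [0.007, 0.011, -1.0]] F [ 0.6 -0.6  1.9] w 0.527 q [0.55 0.17 1.62 0.   1.34 0.26]
rows [-0.4074 -0.0011  0.0121] [ 0.58 -0.5  17.72]
```

```bash
python3 -m handwheel '[-0.407,-0.001,0.006,0.6,-0.5,17.7,0.055,-0.407,-0.001,0.006,0.6,-0.5,17.7,0.055,-0.407,-0.001,0.006,0.6,-0.5,17.7,0.055,-0.407,-0.001,0.006,0.6,-0.5,17.7,0.055,-0.407,-0.001,0.006,0.6,-0.5,17.7,0.055,-0.407,-0.001,0.006,0.6,-0.5,17.7,0.055,-0.407,-0.001,0.006,0.6,-0.5,17.7,0.055,-0.407,-0.001,0.006,0.6,-0.5,17.7,0.055,-0.407,-0.001,0.006,0.6,-0.5,17.7,0.055,-0.407,-0.001,0.006,0.6,-0.5,17.7,0.055]'
python3 - <<'E'
from h import *
s();to(.5335,.0055,.052,-1.64)
E
```

```text
t: 25.17
tcp_pos: [0.534, 0.0024, 0.2075]
orientation: [0.718, 0.696, 0.0, 0.002]
wrist_force: [1.1, -0.6, -0.1]
gripper_width: 0.645
t 25.17 tcp [0.534  0.0024 0.2075] R [[0.03, 1.0, 0.003], [1.0, -0.03, -0.001], [-0.001, 0.003, -1.0]] F [ 1.1 -0.6 -0.1] w 0.645 q [-0.22  0.07  1.74 -0.    1.33 -0.19]
rows [ 0.0033 -0.0011  0.1555] [ 0.16  0.08 -0.08]
```

```bash
python3 -m handwheel '[0.003,-0.0005,0.04,0,0,0,0.055,0.003,-0.0005,0.08,0,0,0,0.055,0.003,-0.0005,0.115,0,0,0,0.055,0.003,-0.0005,0.143,0,0,0,0.055,0.003,-0.0005,0.156,0,0,0,0.055,0.003,-0.0005,0.156,0,0,0,0,0.003,-0.0005,0.156,0,0,0,0,0.003,-0.0005,0.156,0,0,0,0,0.003,-0.0005,0.156,0,0,0,0,0.003,-0.0005,0.156,0,0,0,0]'
python3 -m handwheel '[0,0,0,0,0,0,0,0,0,-0.005,0,0,0,0,0,0,-0.01,0,0,0,0,0,0,-0.02,0,0,0,0,0,0,-0.04,0,0,0,0,0,0,-0.07,0,0,0,0,0,0,-0.11,0,0,0,0,0,0,-0.15,0,0,0,0,0,0,-0.15,0,0,0,0]'
python3 -c "
from h import *
s();cont();to(.433,.338,.2,15.9)"
```

```text
t: 26.0
tcp_pos: [0.5346, 0.005, 0.0532]
orientation: [0.718, 0.696, 0.001, 0.002]
wrist_force: [-5.0, -0.8, 6.1]
gripper_width: 0.273
t: 26.75
tcp_pos: [0.5404, 0.0042, 0.2153]
orientation: [0.717, 0.697, 0.007, 0.011]
wrist_force: [1.3, -0.4, 0.8]
gripper_width: 0.272
t 26.75 tcp [0.5404 0.0042 0.2153] R [[0.03, 0.999, 0.025], [1.0, -0.029, -0.006], [-0.006, 0.025, -1.0]] F [ 1.3 -0.4  0.8] w 0.272 q [-0.22  0.06  1.73 -0.    1.32 -0.19]
tray 395 (array([ 484.2, -352.5]), array([142. , 181.8]), 74.52)
tub 450 (array([424.6, 367.1]), array([201.8, 141.7]), 15.8)
rows [ 0.3303 -0.1158  0.0075] [  1.09   0.44 -17.6 ]
```

```bash
python3 -m handwheel '[0.33,-0.116,0.005,1.2,0.4,-17.5,0,0.33,-0.116,0.005,1.2,0.4,-17.5,0,0.33,-0.116,0.005,1.2,0.4,-17.5,0,0.33,-0.116,0.005,1.2,0.4,-17.5,0,0.33,-0.116,0.005,1.2,0.4,-17.5,0,0.33,-0.116,0.005,1.2,0.4,-17.5,0,0.33,-0.116,0.005,1.2,0.4,-17.5,0,0.33,-0.116,0.005,1.2,0.4,-17.5,0,0.33,-0.116,0.005,1.2,0.4,-17.5,0,0.33,-0.116,0.005,1.2,0.4,-17.5,0]'
python3 -c "
from h import *
s();to(.433,.338,.04,15.9)"
```

```text
t: 27.63
tcp_pos: [0.4315, 0.341, 0.203]
orientation: [0.601, 0.799, 0.0, -0.001]
wrist_force: [-0.1, -0.2, -1.3]
gripper_width: 0.272
t 27.63 tcp [0.4315 0.341  0.203 ] R [[-0.277, 0.961, -0.001], [0.961, 0.277, 0.001], [0.001, -0.001, -1.0]] F [-0.1 -0.2 -1.3] w 0.272 q [0.45 0.12 1.7  0.   1.33 0.17]
rows [-0.0035  0.0007  0.163 ] [-0.04 -0.06  0.18]
```

```bash
python3 -m handwheel '[-0.0035,0.001,0.04,0,0,0,0,-0.0035,0.001,0.08,0,0,0,0,-0.0035,0.001,0.115,0,0,0,0,-0.0035,0.001,0.14,0,0,0,0,-0.0035,0.001,0.155,0,0,0,0,-0.0035,0.001,0.163,0,0,0,0,-0.0035,0.001,0.163,0,0,0,0]'
python3 -m handwheel '[0,0,0.0,0,0,0,0.045,0,0,0,0,0,0,0.045,0,0,0,0,0,0,0.045,0,0,-0.02,0,0,0,0.045,0,0,-0.04,0,0,0,0.045,0,0,-0.08,0,0,0,0.045,0,0,-0.12,0,0,0,0.045,0,0,-0.165,0,0,0,0.045,0,0,-0.165,0,0,0,0.045]'
python3 - <<'E'
from h import *
s();shot("wrist","w5.png");shot("top","top5.png");cont();to(.536,.1309,.2,-1.64)
E
```

```text
t: 28.22
tcp_pos: [0.4326, 0.3367, 0.0384]
orientation: [0.602, 0.799, -0.001, -0.001]
wrist_force: [-0.0, -0.1, -1.1]
gripper_width: 0.275
t: 28.97
tcp_pos: [0.438, 0.3392, 0.2143]
orientation: [0.602, 0.799, 0.007, 0.003]
wrist_force: [0.5, 0.1, 1.2]
gripper_width: 0.522
t 28.97 tcp [0.438  0.3392 0.2143] R [[-0.276, 0.961, 0.013], [0.961, 0.276, 0.007], [0.003, 0.014, -1.0]] F [0.5 0.1 1.2] w 0.522 q [0.44 0.11 1.69 0.   1.33 0.16]
tray 357 (array([ 483.8, -352. ]), array([142.8, 180.7]), 74.16)
tub 135 (array([414.7, 297.2]), array([192.1,  44.9]), 20.79)
rows [-0.2264  0.0412  0.0047] [-0.04 -0.04 17.67]
```

View pics/w5.png

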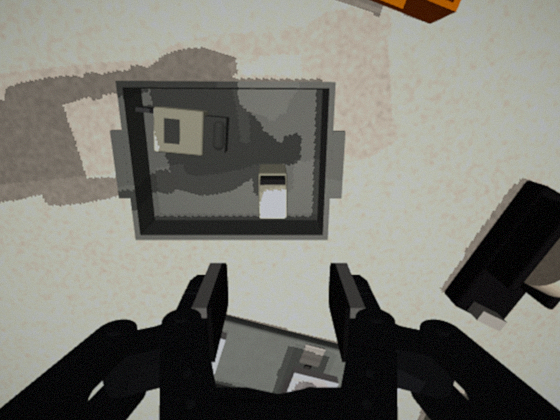

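View pics/top5.png

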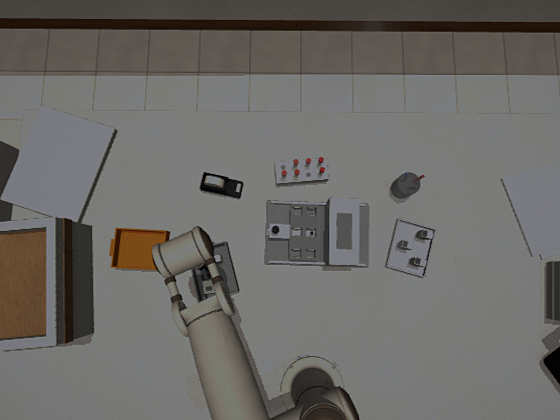

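```bash
python3 -m handwheel '[-0.2264,0.041,-0.05,0,0,17.7,0.07,-0.2264,0.041,-0.05,0,0,17.7,0.07,-0.2264,0.041,-0.05,0,0,17.7,0.07,-0.2264,0.041,-0.05,0,0,17.7,0.07,-0.2264,0.041,-0.05,0,0,17.7,0.07,-0.2264,0.041,-0.05,0,0,17.7,0.07,-0.2264,0.041,-0.05,0,0,17.7,0.07,-0.2264,0.041,-0.05,0,0,17.7,0.07]'
python3 - <<'E'
from h import *
s();p,X=shot("top");cont();z=X[...,2]
k=X[(z>.092)&(z<.108)&(abs(X[...,0]-.5365)<.03)&(abs(X[...,1]-.13)<.03)]
if len(k):print("knob",rect(k),np.median(k,0))
m=(abs(X[...,0]-.5345)<.095)&(abs(X[...,1]-.0316)<.045);print("dock z pct",np.round(np.nanpercentile(z[m],[5,50,95,99]),3))
to(.536,.1309,.08,-1.64)
E
```

```text
t: 29.78
tcp_pos: [0.5355, 0.1296, 0.253]
orientation: [0.718, 0.696, -0.001, -0.002]
wrist_force: [0.1, 0.8, -0.5]
gripper_width: 0.819
t 29.78 tcp [0.5355 0.1296 0.253 ] R [[0.032, 0.999, -0.004], [0.999, -0.032, 0.001], [0.001, -0.004, -1.0]] F [ 0.1  0.8 -0.5] w 0.819 q [0.02 0.08 1.63 0.   1.43 0.05]
tray 369 (array([ 483.8, -352.1]), array([142.4, 180.8]), 74.4)
tub 457 (array([394.1, 348.3]), array([201.8, 141.3]), 15.56)
dock z pct [0.013 0.043 0.596 0.603]
rows [-0.0007  0.0021  0.1729] [-0.23 -0.05 -0.01]
```

```bash
python3 -m handwheel '[0,0.002,0.04,0,0,0,0.07,0,0.002,0.08,0,0,0,0.07,0,0.002,0.12,0,0,0,0.07,0,0.002,0.15,0,0,0,0.07,0,0.002,0.167,0,0,0,0.07,0,0.002,0.171,0,0,0,0.07,0,0.002,0.171,0,0,0,0.07]'
python3 - <<'E'
from h import *
s();p,X=shot("side","side5.png");z=X[...,2]
m=(abs(X[...,0]-.5345)<.09)&(abs(X[...,1]-.0316)<.042);h=z[m];print("dock side hist",np.histogram(h,[0,.035,.046,.06,.07,.08,.09,.11,.2])[0])
m=(np.hypot(X[...,0]-.394,X[...,1]-.348)<.06);print("tub z",np.histogram(z[m],[0,.02,.03,.04,.05,.06,.07,.09,.11])[0])
E
```

```text
t: 30.47
tcp_pos: [0.5338, 0.1327, 0.0799]
orientation: [0.717, 0.697, -0.003, -0.003]
wrist_force: [0.9, -0.1, 0.2]
gripper_width: 0.816
t 30.47 tcp [0.5338 0.1327 0.0799] R [[0.027, 1.0, -0.008], [1.0, -0.027, 0.001], [0.001, -0.008, -1.0]] F [ 0.9 -0.1  0.2] w 0.816 q [0.02 0.27 1.79 0.   1.09 0.05]
dock side hist [ 22 192   0   0   0   0   0   0]
tub z [150 112  32  21  23  53  38   0]
```

View pics/side5.png

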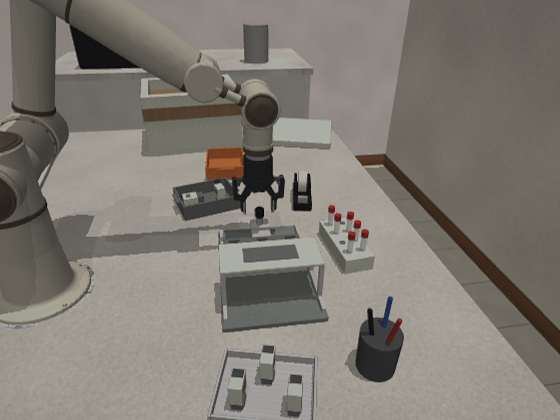

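The dock's visible pockets are empty, both tripped loggers are in the (moved) tub and three plain ones in the tray. Gripping the knob.

```bash
python3 -m handwheel '[-0.001,0.001,0,0,0,0,0,-0.001,0.001,0,0,0,0,0,-0.001,0.001,0,0,0,0,0,-0.001,0.001,0,0,0,0,0,-0.001,0.001,0,0,0,0,0,-0.001,0.001,0,0,0,0,0,-0.001,0.001,0,0,0,0,0]'
python3 -m handwheel '[0,0,-0.005,0,0,0,0,0,0,-0.01,0,0,0,0,0,0,-0.014,0,0,0,0,0,0,-0.014,0,0,0,0]'
python3 -c "
from h import *
s();to(.533,.001,.094,-1.64)"
```

```text
t: 31.1
tcp_pos: [0.5362, 0.1317, 0.0836]
orientation: [0.717, 0.697, -0.002, -0.002]
wrist_force: [-5.6, 0.1, 9.8]
gripper_width: 0.273
t: 31.43
tcp_pos: [0.5359, 0.1316, 0.0977]
orientation: [0.717, 0.697, -0.002, -0.003]
wrist_force: [0.9, 1.0, -8.6]
gripper_width: 0.272
t 31.43 tcp [0.5359 0.1316 0.0977] R [[0.027, 1.0, -0.006], [1.0, -0.027, 0.001], [0.001, -0.006, -1.0]] F [ 0.9  1.  -8.6] w 0.272 q [0.02 0.25 1.78 0.   1.13 0.05]
rows [-0.1307  0.0007  0.0035] [-0.36 -0.06  0.08]
```

```bash
python3 -m handwheel '[-0.015,0,0,0,0,0,0,-0.03,0,0,0,0,0,0,-0.05,0,0,0,0,0,0,-0.07,0,0,0,0,0,0,-0.09,0,0,0,0,0,0,-0.11,0,0,0,0,0,0,-0.125,0,0,0,0,0,0,-0.1305,0,0,0,0,0,0,-0.1305,0,0,0,0,0,0,-0.1305,0,0,0,0,0,0]'
python3 -c "
from h import *
s()"
```

```text
t: 32.27
tcp_pos: [0.5325, 0.0011, 0.0973]
orientation: [0.717, 0.697, -0.002, -0.002]
wrist_force: [3.2, -1.8, -7.3]
gripper_width: 0.273
t 32.27 tcp [0.5325 0.0011 0.0973] R [[0.028, 1.0, -0.006], [1.0, -0.028, 0.001], [0.001, -0.006, -1.0]] F [ 3.2 -1.8 -7.3] w 0.273 q [-0.22  0.2   1.83 -0.    1.12 -0.2 ]
```

```bash
python3 -m handwheel '[0,0,0.007,0,0,0,0,0,0,0.013,0,0,0,0,0,0,0.013,0,0,0,0,0,0,0.013,0,0,0,0.06,0,0,0.013,0,0,0,0.06,0,0,0.013,0,0,0,0.06,0,0,0.013,0,0,0,0.06,0,0,-0.03,0,0,0,0.06]'
python3 -m handwheel '[0,0,-0.04,0,0,0,0.06,0,0,-0.08,0,0,0,0.06,0,0,-0.12,0,0,0,0.06,0,0,-0.15,0,0,0,0.06,0,0,-0.15,0,0,0,0.06]'
python3 - <<'E'
from h import *
s();p,X=shot("wrist","w6.png");z=X[...,2]
k=X[(z>.085)&(z<.115)&(abs(X[...,0]-.534)<.03)&(abs(X[...,1])<.03)];print(rect(k),np.median(k,0))
p,X=shot("top","top6.png");cont()
E
```

```text
t: 32.93
tcp_pos: [0.5266, 0.0025, 0.1187]
orientation: [0.717, 0.697, -0.006, -0.009]
wrist_force: [0.1, 0.3, -1.6]
gripper_width: 0.703
t: 33.35
tcp_pos: [0.5336, 0.0011, 0.2773]
orientation: [0.717, 0.697, -0.002, -0.003]
wrist_force: [0.6, -0.6, 0.7]
gripper_width: 0.704
t 33.35 tcp [0.5336 0.0011 0.2773] R [[0.028, 1.0, -0.008], [1.0, -0.028, 0.002], [0.001, -0.008, -1.0]] F [ 0.6 -0.6  0.7] w 0.704 q [-0.22  0.03  1.65 -0.    1.48 -0.2 ]
(array([ 5.319e+02, -1.000e-01]), array([25.4, 24.9]), 41.81) [0.53237062 0.00148111 0.0995194 ]
tray 355 (array([ 484. , -352.8]), array([143.2, 180.8]), 74.28)
tub 455 (array([394.4, 348.1]), array([202.4, 141.3]), 15.55)
```

View pics/w6.png

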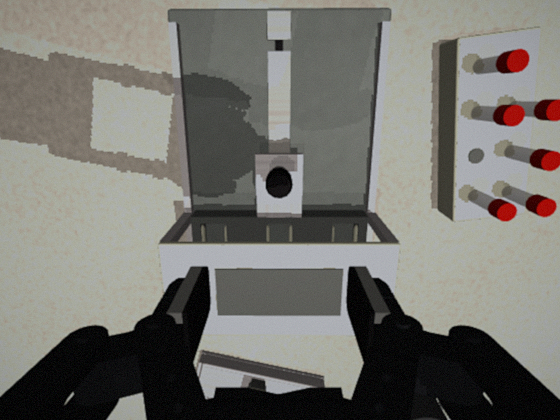

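View pics/top6.png

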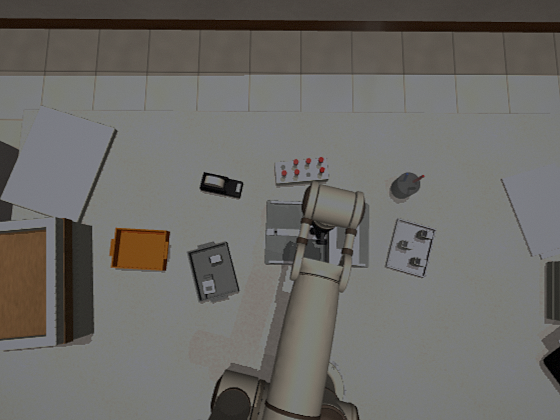

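Knob top is at 99.5 mm (pin down), at its original spot. All five loggers are in their containers: two in the tub at (216,258) and (208,287), three in the tray. I'll hand in.

```bash
python3 -m handwheel '[0,0,0,0,0,0,0.06,0,0,0,0,0,0,0.06,0,0,0,0,0,0,0.06]' && python3 -c "
from plant import ctrl
print(ctrl.job_done())"
```

```text
t: 33.75
tcp_pos: [0.5289, 0.0021, 0.2667]
orientation: [0.717, 0.697, -0.007, -0.011]
wrist_force: [0.0, 0.2, -0.2]
gripper_width: 0.7
the job is handed in; nothing more can be done
None
```

The job is handed in after about 34 s of robot time; no verdict comes back. I slid the dock out to its other hole and let the plunger snap in. Five loggers were there. The three with the flag flat went into the metal tray and the two with the flag up into the grey tub. Then I slid the empty dock back under the hood and released the plunger.

**Last checks:**
- **Dock and plunger:** the knob top is at 99.5 mm, so the pin is down. The knob is within about 2 mm of its starting position, so the dock is at the read position.
- **Containers:** the tray has three standing loggers. The tub has two, one standing and one lying on its side after it toppled.
- **Bench:** the tape dispenser, tube rack, pen pot and orange tub look unmoved in the last top picture.

**What differed:**
- The tub was knocked about 35 mm aside during the run, after both tripped loggers were in it. They are still inside, and nothing needed mending.
- Only the visible part of the dock could be checked as empty before I slid it back; the hood hides the rest in that view. Nothing above deck height showed there.

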